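Set the lamp tripod's leg at its mark and cam it closed

ROBOT

A 6-joint arm with a two-finger parallel gripper is mounted at the origin on the work surface. World frame = base frame: x ahead of the robot, y to its left, z up, the work surface at z = 0. Lengths are in mm, angles in rad, forces in N, time in s.
With the tool pointing down it reaches from about 350 to 875 mm from the base axis. Payload 4.2 kg.
Tool frame: the origin (TCP) lies at the very end of the fingers, on their centre line; the grasp point (between the pads) lies 19 mm behind it; z points along the fingers, y is the line along which they close (so a half turn about z gives the same grasp; the last joint's range is limited). The gripper opens to 85 mm and grips with 20 to 120 N. Pads are 22 mm wide; open, the fingers measure 114 mm over their backs; the gripper's body (76 mm by 85 mm) begins 54 mm behind the grasp point. The pads swing forward as they close: fully open they stand 13 mm farther back than shut.
Start: joints at [0.259, 0.385, 0.008, 0, -1.194, -0.259], TCP at [624.979, 0.025, 231.312] pointing down, gripper open.
Joint ranges: [-3.14, 3.14], [-1.21, 2.06], [-1.07, 1.41], [-3.16, 2.05], [-2.99, -0.16], [-3.1, 3.1]. Speed limits (rad/s): [2.79, 2.79, 3.14, 3.14, 3.14, 3.14].

INTERFACE

Orientations are given as a unit quaternion [x, y, z, w].
In Python, from bench import arm gives the robot as it stands.
- The arm moves only by the tool servo_tool, never from a script. Its argument "rows" is a list that holds one entry, the list of rows, each a list of 7 numbers: the finger opening in mm, from 0 to 85.4, then the shift along the tool's x, y, z in mm, then the turn, a rotation vector about the tool's x, y, z in rad. A call has 1 to 10 rows; each row is the pose to reach, as a shift and turn from the pose commanded when the call began, along the tool's axes at that moment; what a row does not reach only later rows make up. A row lasts 1/8 s, in which the tool goes at most 62.5 mm and 10.7 degrees, less where a joint would pass 70% of its speed; a pose out of reach is approached as far as the arm can. A call with a gripper value outside its range is refused whole. The fingers move at their own pace and stop on an object; the grip force is fixed at half the most. Time passes only in rows, so rows that repeat a pose let the fingers close. It gives the time, the measured TCP pose, the force, the opening and the grip force at its end, in the units of the state.
- arm.read_state(): the state, without advancing time (a new reading comes with each control period).
- arm.get_image(name): name is "scene" or "side" or "wrist"; returns the picture (480x640x3 uint8, red, green, blue); there is no depth.
- arm.camera_params(name): a dict with "intrinsics" (3x3 intrinsics, pixels), "D" ([k1, k2, p1, p2, k3] as OpenCV has them; the pictures are not rectified), "R" (3x3) and "t" (3): a world point X has camera coordinates R X + t. Camera axes: x right, y down, z forward; pixel columns grow to the right and rows downward; lengths in mm; the calibration is good to about 2 mm. A picture is of the moment at which its call begins: read the wrist's pose just before it. camera_params takes no time and is no camera call; for the wrist camera it gives the pose at the moment of the call.
- arm.job_done(): hands the job in; it is judged then, once.
The state is a dict: "clock": time; "joints": joint angles; "joint_vel": joint speeds; "joint_efforts": joint torques, N m; "position": TCP position; "ee_rot": TCP orientation; "contact_force": force on the tool from outside, world axes, zero at the start; "wrist_torque": the same for the moment, N m; "gripper_width": finger opening in mm; "grasp_force": force on a finger pad.
Only numpy, scipy, OpenCV 4.12 (cv2) and the standard library are available. Lean on these libraries where they do the work, as an engineer would, in place of code of your own. Each camera call takes 0.05 s, during which the arm holds its last target. There are 200 camera calls.

TASK

Draw the spring-loaded leg of the lamp tripod out of its sleeve until its yellow pointer stands at the red length mark (not the white one), and while holding it there slide the orange cam lever fully closed towards the steel jaw; do not close the lever anywhere but at the red mark. Finish with the gripper still holding the leg at the red mark with the lever closed: do not let go, for the spring would draw the leg back. Leave the other things on the shelf where they are.

Things in the scene. Friction and masses are not known exactly. Their poses are not given: they have to be found in the camera images.
- stand_axes (a point): A lamp tripod lies on a fixed rosewood board 340 x 145 x 14 mm. Point on the board's top under the mouth of the aluminium sleeve (38 mm wide, top 46 mm above the shelf; it and hub and folded legs reach 168 mm in -x, at most 71 mm high). x: the way the sliding leg draws out of the sleeve; y: across the leg, to the side of the orange cam lever; z up.
- leg_grip (a point): Point on the head of the sliding leg, moving with it: midway between the outer faces of the steel jaw and of the CLOSED cam lever (30 mm apart; 44 mm with the lever open), 66 mm above the shelf. Jaw and lever are 28 mm long in x, centred here, and stand from 42 to 86 mm above the shelf on a plate 68 mm wide whose top is at 42 mm; axes as stand_axes
- jaw_face (a point): Middle of the outer face of the steel jaw fixed to the leg, 12 mm thick, 15 mm in -y of the point leg_grip, 66 mm above the shelf; axes as stand_axes
- foot_face (a point): Point on the inner face of the leg's black rubber cross-foot, 18 mm in +x of leg_grip, at the same height. The foot is a bar 14 mm thick (x), 110 mm long (y, centred), from 30 to 76 mm above the shelf. Fingers let down either side of jaw and lever can bear on this face and draw the leg out; axes as stand_axes
- leg (a joint): How far the leg is drawn out of its sleeve, m: 0 home (at the start) to 0.115. A spring draws it home all the time, with about 4 N at home and 6 N at full draw; let go, it runs back home.
- cam (a joint): Travel of the orange cam lever, m: 0 fully open, 0.014 fully closed (at its stop), about 0 to 0.003 at the start. It rides on the leg and slides across it, towards the steel jaw (in -y). It needs about 3 N and stays where it is left.
- cam_pad (a point): Middle of the outer face of the orange cam lever (10 mm thick), moving with it: 29 mm in +y of leg_grip when open, 15 mm when closed, 66 mm above the shelf; axes as stand_axes
- pointer (a point): Tip of the yellow pointer that sticks out from the leg's side, 62 mm in -y of the point leg_grip and at the same x, 17.5 mm above the shelf; it moves with the leg; axes as stand_axes
- mark_red_line (a point): Inner end of the red length mark, a fixed bar 6 mm wide (x) and 20 mm long (y), 4 mm high, on the rosewood board beside the pointer's path. The leg is at the mark when the pointer has the same x, along the stand's x axis, as this point; axes as stand_axes
- mark_white_line (a point): The same for the white length mark, which is not the one wanted. The red one may be the nearer or the farther of the two; axes as stand_axes
- scoop_stand: Bystander, to be left alone: rosewood stand with two upright bamboo tea scoops, 70 x 120 mm, 190 mm high; origin at the centre of its underside
- waste_bowl: Bystander, to be left alone: hammered copper waste bowl, 130 mm across, 75 mm high; origin at the centre of its underside
- jar: Bystander, to be left alone: squat orange stoneware jar with black lacquered lid, 100 mm across, 96 mm high; origin at the centre of its underside
- whisk_holder: Bystander, to be left alone: white porcelain whisk holder, 64 mm across, 80 mm high; origin at the centre of its underside
- tea_bowl: Bystander, to be left alone: black raku tea bowl, 120 mm across, 75 mm high; origin at the centre of its underside
- lamp_shade: Bystander, to be left alone: white paper lamp shade with dark wooden rims, 114 mm across, 142 mm high; origin at the centre of its underside
- tray: Bystander, to be left alone: black lacquered tray 160 x 220 mm with a small rosewood box on it, 40 mm high in all; origin at the centre of its underside

How it is judged (in metres and radians):
On the way, in this order (a step that is already met when the one before it is completed fails the run):
1. the leg is held at the red mark (within 5 mm) with the cam lever still open (x of pointer in the frame of mark_red_line between -0.005 and 0.005 m and contact force between the fingers and leg above 1 N and value of joint cam below 0.006 m), for 0.2 s.
2. the cam lever is closed while the leg is held at the red mark (within 5 mm) (x of pointer in the frame of mark_red_line between -0.005 and 0.005 m and contact force between the fingers and leg above 1 N and value of joint cam above 0.0115 m), for 0.2 s.
At the end, for the whole second after the job is handed in: The gripper still holds the leg (contact force above 1 N), at rest, with its pointer within 5 mm of the red mark along the leg, and the cam lever is closed to within 2.5 mm of its stop (all of step 2 and linear speed of leg below 0.01 m/s); the arm keeps its last pose, push and grip.
It fails at once if the cam lever is more than half closed while the leg is over 8 mm off the red mark (value of joint cam above 0.008 m and not (x of pointer in the frame of mark_red_line between -0.008 and 0.008 m)).
It fails at once if a bystander is moved more than 20 mm (distance of any of scoop_stand, waste_bowl, jar, whisk_holder, tea_bowl, lamp_shade, tray from where it was at the start of the episode above 0.02 m).
It also fails if it takes over 35 s, if anything falls off the work surface, if the arm or the gripper's body presses on something with over 40 N, if the wrist force passes 120 N, or if a joint passes its speed limit or range.

## Working session

There is one attempt and no reset: what is moved stays moved. The work goes in short steps, Python scripts to look and compute and a tool call to move; the robot and the scene stay as the last step left them, time stands still between calls to the robot, and variables do not carry over. Pictures are saved under pics/ and viewed, at most 10 in all, crops included, and the job is handed in when it is done.

Besides the shell and the picture viewer there is one more tool, called after "Emit:" by a JSON object that holds its "api" and its "payload", one argument or row to a line. servo_tool: Moves the arm, as the interface text tells. Its arguments: {"type":"object","properties":{"rows":{"type":"array"}},"required":["rows"]}

```bash
mkdir -p pics; cat > h.py <<'E'
import numpy as np, cv2
from bench import arm
def snap(n,f):
    p=arm.camera_params(n); im=arm.get_image(n); cv2.imwrite(f,im[:,:,::-1]); np.savez(f+'.npz',**{k:np.array(v) for k,v in p.items()})
def P(f): return np.load(f+'.npz')
def ray(p,uv,z):
    q=cv2.undistortPoints(np.array([[uv]],float),p['intrinsics'],p['D'])[0,0]
    R=p['R'];t=p['t'].ravel();d=R.T@np.array([q[0],q[1],1]);c=-R.T@t
    return c+d*(z-c[2])/d[2]
def proj(p,X):
    return cv2.projectPoints(np.array(X,float).reshape(-1,3),cv2.Rodrigues(p['R'])[0],p['t'].ravel(),p['intrinsics'],p['D'])[0][:,0]
E
python3 - <<'E'
from h import *
snap('scene','pics/s0.png');snap('side','pics/d0.png');snap('wrist','pics/w0.png')
s=arm.read_state();print(s)
for n in['scene','side','wrist']:
    p=arm.camera_params(n);print(n,-np.array(p['R']).T@np.array(p['t']).ravel())
E
```

```text
{'clock': 0.15, 'joints': array([ 2.58597059e-01,  3.85370828e-01,  6.89101113e-03, -3.49362085e-04,
       -1.19400954e+00, -2.58603303e-01]), 'joint_vel': array([ 0.00103512, -0.00209172,  0.0037637 ,  0.00265763, -0.00061301,
       -0.00073244]), 'joint_efforts': array([-6.03353892e-04, -3.92678475e+01,  1.88581592e+01,  4.18858320e+00,
       -3.39302780e-03,  5.70479813e-06]), 'position': array([6.24535454e+02, 5.94036564e-03, 2.30459690e+02]), 'ee_rot': array([-7.07058766e-01,  7.07154268e-01,  5.65960514e-04, -6.50111675e-04]), 'contact_force': array([-0.06931708,  0.94093031, -0.30881785]), 'wrist_torque': array([-0.01840581, -0.00322421, -0.04303904]), 'grasp_force': 0.0, 'gripper_width': 85.46866025873338}
scene [1093.1929501   916.97363067 1354.83452634]
side [ 125.97406329 -969.72017229 1152.55539312]
wrist [625.14096199 -82.99409627 372.94764652]
```

View pics/s0.png

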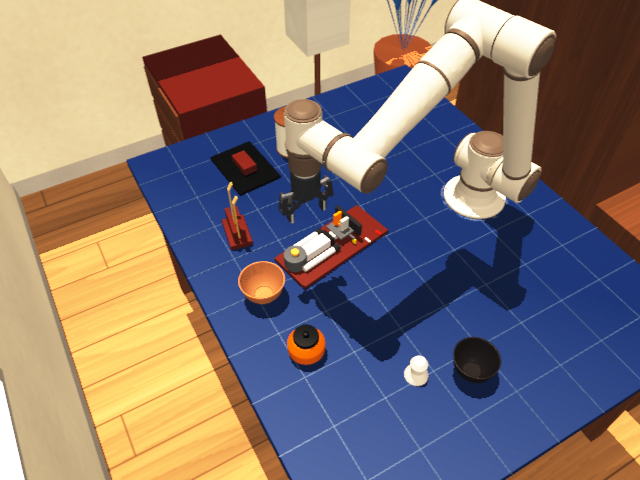

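View pics/w0.png

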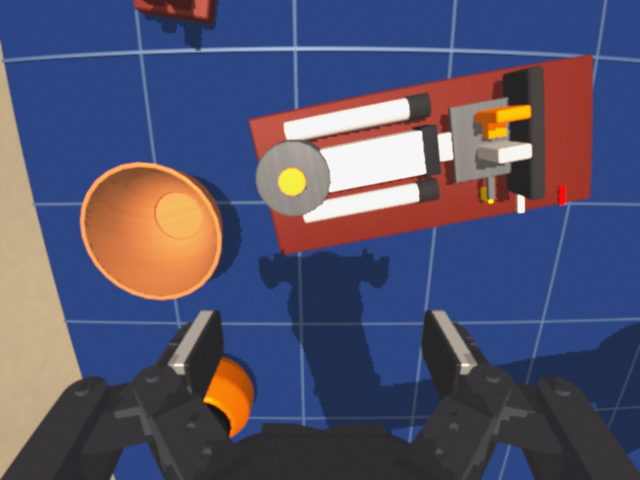

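The wrist view shows the stand clearly: leg drawing to the right, pointer near (490,200), white mark (521,204), red mark (562,195), the red being the farther. I'll zoom in.

```bash
python3 - <<'E'
import cv2
im=cv2.imread('pics/w0.png');cv2.imwrite('pics/w0c.png',cv2.resize(im[40:240,410:610],None,fx=3,fy=3,interpolation=cv2.INTER_CUBIC))
E
```

```text
(no output)
```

View pics/w0c.png

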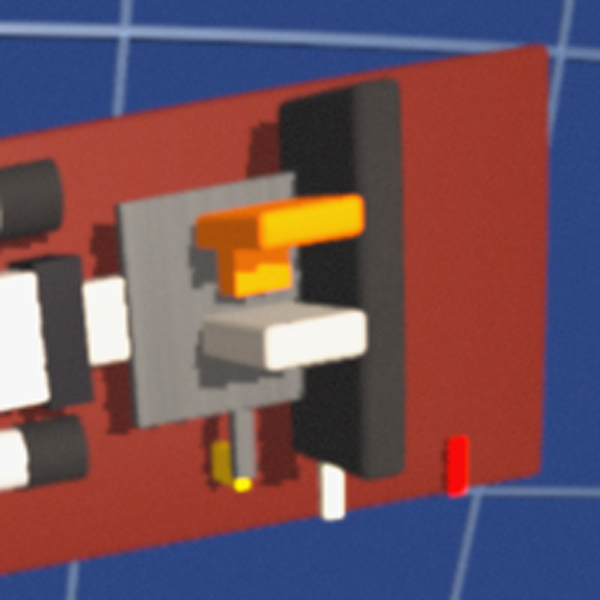

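```bash
python3 - <<'E'
from h import *
p=P('pics/w0.png')
c=lambda u,v:(410+u/3,40+v/3)
r=lambda uv,z:ray(p,uv,z)
b=[r((592.3,55.7),14),r((590.3,197.3),14),r((284,253),14),r((250,121),14)]
print('board',np.round(b,1),[np.linalg.norm(b[i]-b[i-1]).round(1) for i in range(4)])
x=(b[0]+b[1]-b[2]-b[3]);x/=np.linalg.norm(x);x[2]=0;y=np.array([-x[1],x[0],0])
print('yaw board',np.arctan2(x[1],x[0]))
J=[r(c(*q),86) for q in[(265,330),(366,310),(366,356),(270,370)]]
L=[r(c(*q),86) for q in[(260,212),(362,196),(362,234),(264,249)]]
F=[r(c(*q),76) for q in[(357,85),(400,82),(403,474),(360,478)]]
pts=dict(jaw=np.mean(J,0),lev=np.mean(L,0),foot=np.mean(F,0),red=r(c(457,437),18),redm=r(c(457,466),18),white=r(c(331,464),18),whm=r(c(333,491),18),ptr=r(c(243,484),17.5),ptr2=r(c(236,482),17.5))
fx=F[2]+F[3]-F[0]-F[1];print('yaw foot',np.arctan2(-fx[0],fx[1])*1, np.linalg.norm(fx)/2)
for k,v in pts.items(): print(k,v.round(1),'stand:',round((v-pts['jaw'])@x,1),round((v-pts['jaw'])@y,1))
print(p['R'].round(3))
E
```

```text
board [[ 365.4 -147.7   14. ]
 [ 337.2   -9.2   14. ]
 [ 665.6   54.2   14. ]
 [ 694.3  -82.3   14. ]] [np.float64(335.3), np.float64(141.3), np.float64(334.5), np.float64(139.5)]
yaw board -2.9480883953997976
yaw foot 0.1826269736822852 106.87548544250865
jaw [468.2 -58.9  86. ] stand: 0.0 0.0
lev [474.3 -89.4  86. ] stand: -0.2 31.1
foot [446.3 -72.7  76. ] stand: 24.1 9.3
red [374.8 -21.9  18. ] stand: 84.5 -54.3
redm [372.6 -11.7  18. ] stand: 84.7 -64.7
white [419.  -11.9  18. ] stand: 39.3 -55.6
whm [416.5  -2.3  18. ] stand: 39.8 -65.4
ptr [449.1  -4.4  17.5] stand: 8.3 -57.1
ptr2 [451.7  -5.1  17.5] stand: 5.9 -56.0
[[-1.    -0.001  0.002]
 [-0.001  0.946  0.325]
 [-0.002  0.325 -0.946]]
```

Emit:
{"api": "servo_tool", "payload": {
  "rows": [
    [[85,10,25,10,0,0,0.18],[85,20,50,20,0,0,0.36],[85,30,75,30,0,0,0.54],[85,40,100,40,0,0,0.72],[85,50,125,50,0,0,0.9],[85,60,150,60,0,0,1.08],[85,68,154,60,0,0,1.26],[85,68,154,60,0,0,1.38],[85,68,154,60,0,0,1.38],[85,68,154,60,0,0,1.38]]
  ]
}}

```text
clock: 1.4
position: [471.0, -67.9, 171.2]
ee_rot: [-0.096, 0.995, 0.0, -0.0]
contact_force: [0.8, -0.1, -0.6]
gripper_width: 84.9
grasp_force: 0.0
```

```bash
python3 - <<'E'
from h import *
snap('wrist','pics/w1.png')
s=arm.read_state();print(s['clock'],s['position'],s['ee_rot'])
p=P('pics/w1.png');p0=P('pics/w0.png')
x=np.array([-.982,-.19,0]);y=np.array([.19,-.982,0]);g=np.array([470.4,-67.9,0])
W=lambda a,b,z:g+a*x+b*y+[0,0,z]
print((proj(p0,W(0,-62,17.5))-[410,40])*3)
im=cv2.imread('pics/w1.png')
for q in proj(p,[W(-14,-15,86),W(14,-15,86),W(14,-3,86),W(-14,29,86),W(14,29,86),W(18,-55,76),W(18,55,76),W(32,55,76),W(32,-55,76),W(0,-62,17.5),W(84.5,-62,17.5)]): cv2.drawMarker(im,tuple(int(v) for v in q.round()),(0,255,0),0,8,1)
cv2.imwrite('pics/w1m.png',im)
E
```

```text
1.45 [470.98169204 -67.8988634  171.19701004] [-9.59816520e-02  9.95383093e-01  4.62994427e-07 -1.44292768e-04]
[[217.27291513 476.41041187]]
```

View pics/w1m.png

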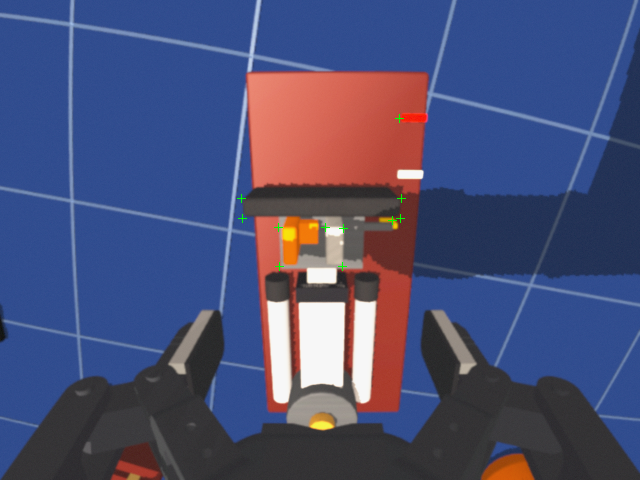

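The markers projected from my model sit on the foot (rows 198–218), the jaw edge (col 343), the pointer (395,222) and the inner end of the red mark (399,118). So the model holds, and the draw is about 84.5 mm. Next I lower the fingers either side of the jaw and lever.

Emit:
{"api": "servo_tool", "payload": {
  "rows": [
    [[74,0,0,40,0,0,0],[74,0,0,75,0,0,0],[74,0,0,100,0,0,0],[74,0,0,115,0,0,0],[74,0,0,122,0,0,0],[74,0,0,122,0,0,0]]
  ]
}}

```text
clock: 2.2
position: [471.0, -67.9, 49.2]
ee_rot: [-0.096, 0.995, -0.0, -0.0]
contact_force: [-0.9, -0.1, -0.3]
gripper_width: 74.3
grasp_force: 0.0
```

Emit:
{"api": "servo_tool", "payload": {
  "rows": [
    [[74,4,0,0,0,0,0],[74,8,0,0,0,0,0],[74,13,0,0,0,0,0],[74,18,0,0,0,0,0],[74,18,0,0,0,0,0]]
  ]
}}

```text
clock: 2.82
position: [454.2, -71.2, 50.0]
ee_rot: [-0.096, 0.995, -0.0, 0.001]
contact_force: [4.1, 1.5, 2.5]
gripper_width: 74.0
grasp_force: 1.9
```

```bash
python3 - <<'E'
from h import *
snap('wrist','pics/w2.png')
E
```

```text
(no output)
```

View pics/w2.png

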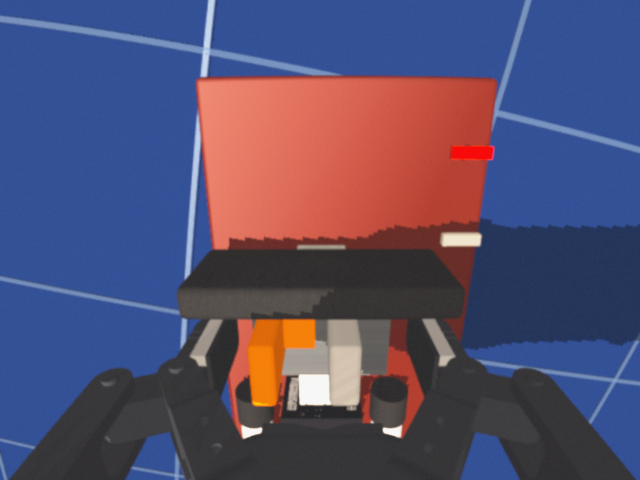

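The fingers bear on the foot (4 N). The foot's top edges are at rows 290 and 318, and the red mark's inner end is at (450,153).

```bash
python3 - <<'E'
from h import *
p=P('pics/w2.png');x=np.array([-.982,-.19,0]);g=np.array([470.4,-67.9,0])
f=lambda uv,z:round((ray(p,uv,z)-g)@x,1)
print('outer',f((320,290),76)-32,'inner',f((320,318),76)-18,'red',f((450,152.5),18),f((472,152.5),18))
E
```

```text
outer 9.0 inner 11.2 red 85.4 85.5
```

Emit:
{"api": "servo_tool", "payload": {
  "rows": [
    [[74,8,0,0,0,0,0],[74,18,0,0,0,0,0],[74,28,0,0,0,0,0],[74,38,0,0,0,0,0],[74,48,0,0,0,0,0],[74,58,0,0,0,0,0],[74,67,0,0,0,0,0],[74,73,0,0,0,0,0],[74,74,0,0,0,0,0],[74,74,0,0,0,0,0]]
  ]
}}

```text
clock: 4.12
position: [382.5, -85.2, 50.0]
ee_rot: [-0.096, 0.995, -0.0, 0.002]
contact_force: [5.2, 0.9, 2.6]
gripper_width: 73.8
grasp_force: 2.6
```

```bash
python3 - <<'E'
from h import *
snap('wrist','pics/w3.png');snap('scene','pics/s3.png');snap('side','pics/d3.png')
a=cv2.imread('pics/w3.png')
b=cv2.imread('pics/s3.png')[190:290,290:400];b=cv2.resize(b,(440,400),interpolation=2)
cv2.imwrite('pics/m3.png',np.hstack([cv2.resize(a[200:480,180:540],(360,280)),cv2.resize(b,(308,280))]))
cv2.imwrite('pics/w3c.png',a)
E
```

```text
(no output)
```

View pics/w3.png

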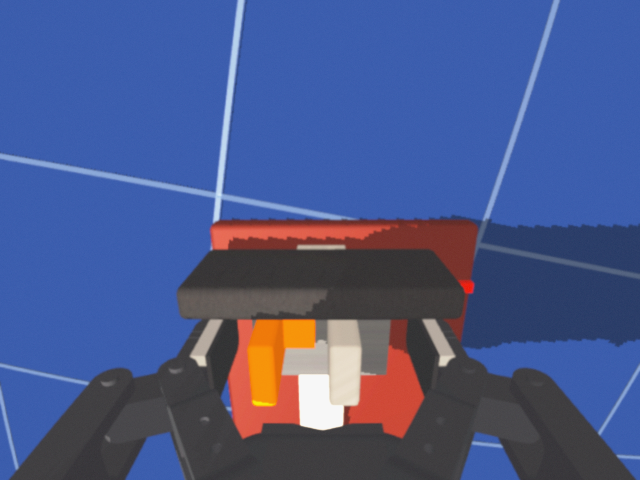

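View pics/m3.png

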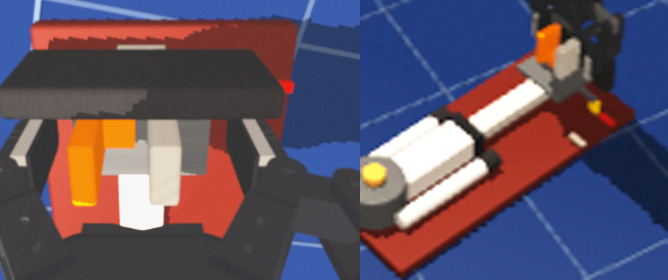

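```bash
python3 - <<'E'
from h import *
x=np.array([-.982,-.19,0]);y=np.array([.19,-.982,0]);g=np.array([470.4,-67.9,0])
p=P('pics/w3.png')
f=lambda uv,z:round((ray(p,uv,z)-g)@x,1)
print('outer',f((320,290),76)-32,'inner',f((320,318),76)-18,'red',f((468,287),18))
im=cv2.imread('pics/s3.png');p=P('pics/s3.png')
hsv=cv2.cvtColor(im,cv2.COLOR_BGR2HSV);o=(290,190)
def cen(m):
    n,l,s,c=cv2.connectedComponentsWithStats(m[190:290,290:400]);return [(s[i][:5]+[290,190,0,0,0],(c[i]+o).round(1)) for i in range(1,n) if s[i,4]>2]
Y=cv2.inRange(hsv,(24,180,120),(34,255,255));R=cv2.inRange(hsv,(0,240,150),(3,255,255))+cv2.inRange(hsv,(177,240,150),(180,255,255))
print('Y',cen(Y));print('R',cen(R))
for d in(80,83,85,87):print(d,proj(p,[g+d*x-62*y+[0,0,17.5],g+85*x-72*y+[0,0,18]]).round(1).tolist())
cv2.imwrite('pics/s3c.png',cv2.resize(im[210:260,340:395],None,fx=10,fy=10,interpolation=cv2.INTER_CUBIC))
E
```

```text
outer 82.0 inner 84.2 red 86.1
Y []
R []
80 [[374.0, 231.0], [377.4, 232.0]]
83 [[374.7, 230.6], [377.4, 232.0]]
85 [[375.1, 230.2], [377.4, 232.0]]
87 [[375.6, 229.9], [377.4, 232.0]]
```

View pics/s3c.png

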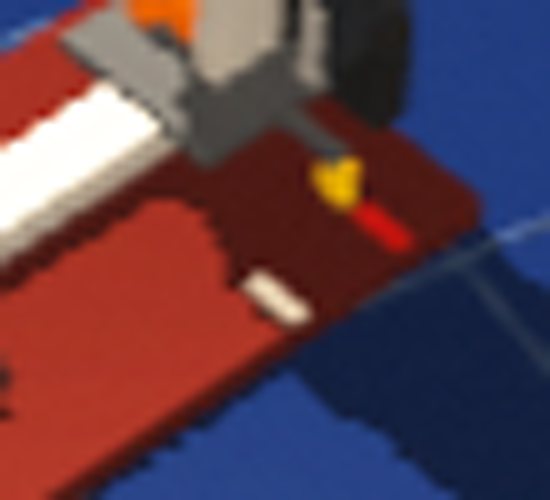

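The pointer is almost in line with the red mark. All estimates put it 2–4 mm short, so I move on 2.5 mm and hold.

Emit:
{"api": "servo_tool", "payload": {
  "rows": [
    [[74,1.5,0,0,0,0,0],[74,2.5,0,0,0,0,0],[74,2.5,0,0,0,0,0],[74,2.5,0,0,0,0,0],[74,2.5,0,0,0,0,0],[74,2.5,0,0,0,0,0]]
  ]
}}

```text
clock: 5.03
position: [380.5, -85.6, 50.0]
ee_rot: [-0.096, 0.995, -0.0, 0.002]
contact_force: [6.4, 0.4, 0.3]
gripper_width: 73.9
grasp_force: 2.8
```

```bash
python3 - <<'E'
from h import *
snap('scene','pics/s4.png');snap('side','pics/d4.png')
a=cv2.imread('pics/s4.png')[210:260,340:395]
p=P('pics/d4.png');x=np.array([-.982,-.19,0]);y=np.array([.19,-.982,0]);g=np.array([470.4,-67.9,0])
q=proj(p,[g+85*x-62*y+[0,0,17.5]])[0];print(q)
b=cv2.imread('pics/d4.png');u,v=int(q[0]),int(q[1]);b=b[max(v-25,0):v+25,max(u-27,0):u+28]
f=lambda i:cv2.resize(i,(400,370),interpolation=cv2.INTER_CUBIC)
cv2.imwrite('pics/m4.png',np.hstack([f(a),f(b)]))
E
```

```text
[260.23321982 283.00109879]
```

View pics/m4.png

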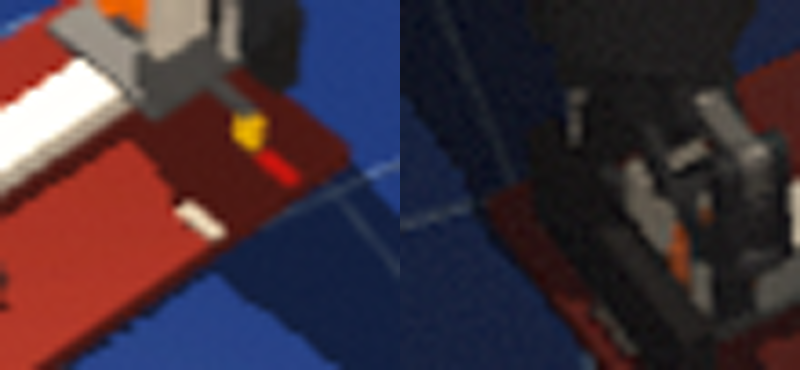

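The scene view shows the pointer tip (252,145 in the crop) in line with the red bar (258,153 to 298,183). Now I close the fingers.

Emit:
{"api": "servo_tool", "payload": {
  "rows": [
    [[60,0,0,0,0,0,0],[50,0,0,0,0,0,0],[40,0,0,0,0,0,0],[32,0,0,0,0,0,0],[20,0,0,0,0,0,0],[10,0,0,0,0,0,0],[0,0,0,0,0,0,0],[0,0,0,0,0,0,0],[0,0,0,0,0,0,0],[0,0,0,0,0,0,0]]
  ]
}}

```text
clock: 6.38
position: [381.5, -85.6, 50.7]
ee_rot: [-0.096, 0.995, -0.0, 0.003]
contact_force: [5.8, 0.2, 7.3]
gripper_width: 28.2
grasp_force: 62.0
```

```bash
python3 - <<'E'
from h import *
snap('wrist','pics/w5.png');snap('scene','pics/s5.png');s=arm.read_state();print(s['position'],s['gripper_width'],s['grasp_force'])
a=cv2.imread('pics/s5.png')[210:260,340:395];b=cv2.imread('pics/w5.png')[200:480,120:540]
cv2.imwrite('pics/m5.png',np.hstack([cv2.resize(a,(400,364),interpolation=2),cv2.resize(b,(400,364))]))
E
```

```text
[381.48794463 -85.58049161  50.74171629] 28.195125095648237 62.04851143062115
```

View pics/m5.png

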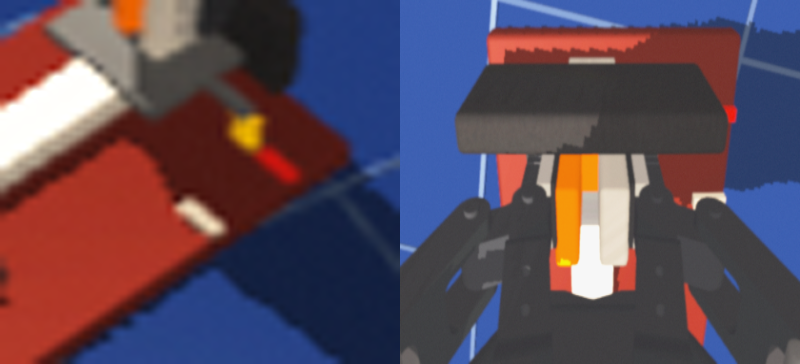

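The lever is closed (width 28 mm, grip 62 N) and the pointer is still in line with the red mark. The leg slipped about 1 mm while the fingers closed, so I nudge it back and settle.

Emit:
{"api": "servo_tool", "payload": {
  "rows": [
    [[0,0.5,0,0,0,0,0],[0,1,0,0,0,0,0],[0,1,0,0,0,0,0],[0,1,0,0,0,0,0],[0,1,0,0,0,0,0],[0,1,0,0,0,0,0]]
  ]
}}

```text
clock: 7.22
position: [380.6, -85.8, 50.7]
ee_rot: [-0.096, 0.995, -0.0, 0.003]
contact_force: [6.2, 1.7, 5.4]
gripper_width: 28.1
grasp_force: 62.0
```

```bash
python3 -c "
from bench import arm
print(arm.read_state()['position'],arm.job_done())"
```

```text
the job is handed in; nothing more can be done
[380.63494168 -85.7550352   50.74022271] None
```

I drew the leg to the red mark, closed the cam lever there and handed the job in with the gripper still holding the leg (62 N grip); by my estimate the pointer is within about 1 mm of the mark, but no verdict came back.

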